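# Check the slide cutter and restock the twine dispenser

### The job

The cutter of the twine dispenser has been washed and put back on its rail: draw its bolt clear, then feel that it runs free by sliding the carriage, slowly (about 5 cm/s), right up to the bolt end, then all the way to the other end and all the way back, and with it parked there shoot the bolt fully home into the carriage's keeper. Only when the blade is locked, slide every reel of twine that is on the stand up off its post and set it down flat in the dispenser, one to a well, big reels in big wells and small reels in small ones. Leave the honey jar, spice jar and lemon where they are.

Things in the scene. Friction and masses are not known exactly. Their poses are not given: they have to be found in the camera images.
- dispenser: twine dispenser, fixed: light wooden board 140 (x) by 335 mm (y), top 32 mm high, four round wells in a row (from -y: big, big, small, small), an aluminium rail (12 mm wide, top 43 mm high) with the cutter carriage along its front (-x) edge, a brass barrel bolt at its -y end (right, seen by the robot). Origin: centre of its underside, x from rail to wells, y along the rail; yaw up to 0.15 rad
- carriage (a joint): the cutter carriage's place on its rail (m): 0 parked against the stop at the bolt end, 0.28 against the stop at the far (+y) end; about 1.5 N of friction, no spring; starts somewhere between. At 0 the keeper lines up with the bolt; the shot bolt holds the carriage
- carriage_grip (a point): upright black grip fin of the carriage, 18 (x) by 12 (y, the way it slides) by 30 mm high, top 82 mm above the worktop; this point is 10 mm under its top, on its centre line. The carriage below is 28 by 36 mm, 53 mm high; a brass keeper staple, 20 mm wide, 54 mm high, stands 20 mm out behind (+x). Axes as the dispenser's
- bolt (a joint): travel of the barrel bolt (m): 0 drawn, 0.028 shot home in the keeper of the parked carriage; it slides along the dispenser's -x (towards the robot); about 1.5 N of friction, no spring; starts 14 to 26 mm out. Its 8 mm rod meets the keeper's cheeks (slot 12 mm wide): out (over 9 mm) it keeps the carriage from parking
- bolt_knob (a point): upright steel knob of the bolt, 14 mm across, graspable from 60 to 80 mm above the worktop, thinner stem below; this point is its centre, 69 mm above the worktop. The rod's two brass guides stand 52 mm high: when drawn the knob is 13 mm before the rear one and 40 mm behind the front one (centres). Axes as the dispenser's
- stand: spool stand, fixed: a light wooden board 160 (x) by 190 mm (y), 16 mm thick, with four upright wooden posts, 12 mm across, 52 mm high (tips 68 mm above the worktop), at x +-38 and y +-50 mm about its centre. Origin at the centre of its underside; turned up to 0.12 rad
- big_reel0: big reel: a ring of cotton twine wound on a card tube, 60 mm outside, 40 mm high, 18 mm bore right through, 0.12 kg; may be absent. Starts upright on one of the stand's posts. Origin at the middle of the reel (on its axis, 20 mm above its underside), z along its axis; either face may be up
- big_reel1: big reel: a ring of cotton twine wound on a card tube, 60 mm outside, 40 mm high, 18 mm bore right through, 0.12 kg; may be absent. Starts upright on one of the stand's posts. Origin at the middle of the reel (on its axis, 20 mm above its underside), z along its axis; either face may be up
- small_reel0: small reel: a ring of cotton twine wound on a card tube, 44 mm outside, 40 mm high, 18 mm bore right through, 0.07 kg; may be absent. Starts upright on one of the stand's posts. Origin at the middle of the reel (on its axis, 20 mm above its underside), z along its axis; either face may be up
- small_reel1: small reel: a ring of cotton twine wound on a card tube, 44 mm outside, 40 mm high, 18 mm bore right through, 0.07 kg; may be absent. Starts upright on one of the stand's posts. Origin at the middle of the reel (on its axis, 20 mm above its underside), z along its axis; either face may be up
- well_big0 (a point): centre of the floor of a round well, 68 mm wide and 12 mm deep, in the dispenser's top, at x 20, y -65.5 mm in the dispenser's frame
- well_big1 (a point): centre of the floor of a round well, 68 mm wide and 12 mm deep, in the dispenser's top, at x 20, y 8.5 mm in the dispenser's frame
- well_small0 (a point): centre of the floor of a round well, 52 mm wide and 12 mm deep, in the dispenser's top, at x 20, y 73.5 mm in the dispenser's frame
- well_small1 (a point): centre of the floor of a round well, 52 mm wide and 12 mm deep, in the dispenser's top, at x 20, y 131.5 mm in the dispenser's frame
- honey_jar: jar of honey, bystander, 63 mm across, 94 mm high, origin under its centre
- spice_jar: spice jar, bystander, 45 mm across, 105 mm high, origin under its centre
- lemon: lemon, bystander, 78 by 55 by 56 mm, origin under its centre
Not all that is in view belongs to the job. Leave any pink, purple or red look-alike of the big_reel0 alone.

How it is judged:
On the way, in this order (a step that is already met when the one before it is completed fails the run):
1. the carriage has been slid up to the stop at the bolt end (within 4 mm) (value of joint carriage below 0.004 m), for 0.1 s.
2. the carriage has been run to the stop at the far end (within 4 mm) (value of joint carriage above 0.276 m), for 0.1 s.
3. the carriage is back at the bolt end (within 4 mm) (value of joint carriage below 0.004 m), for 0.1 s.
4. the bolt is home in the keeper of the parked carriage (at least 24 of its 28 mm) (value of joint bolt above 0.024 m and value of joint carriage below 0.005 m), for 0.2 s.
At the end, for the whole second after the job is handed in: The carriage is parked (within 5 mm) and bolted (at least 24 mm of the bolt's travel); every reel that is present sits flat on the floor of a well of its own size (within 8 mm of its centre, its underside within 6 mm of the floor, level within 0.12 rad), at rest (all of step 4 and ((horizontal distance between big_reel0 and well_big0 below 0.008 m and z of big_reel0 in the frame of well_big0 below 0.026 m) or (horizontal distance between big_reel0 and well_big1 below 0.008 m and z of big_reel0 in the frame of well_big1 below 0.026 m)) and angle between the z axis of each of big_reel0, big_reel1, small_reel0, small_reel1 and the z axis of dispenser, either way round below 0.12 rad and linear speed of each of big_reel0, big_reel1, small_reel0, small_reel1 below 0.02 m/s and ((horizontal distance between big_reel1 and well_big0 below 0.008 m and z of big_reel1 in the frame of well_big0 below 0.026 m) or (horizontal distance between big_reel1 and well_big1 below 0.008 m and z of big_reel1 in the frame of well_big1 below 0.026 m)) and ((horizontal distance between small_reel0 and well_small0 below 0.008 m and z of small_reel0 in the frame of well_small0 below 0.026 m) or (horizontal distance between small_reel0 and well_small1 below 0.008 m and z of small_reel0 in the frame of well_small1 below 0.026 m)) and ((horizontal distance between small_reel1 and well_small0 below 0.008 m and z of small_reel1 in the frame of well_small0 below 0.026 m) or (horizontal distance between small_reel1 and well_small1 below 0.008 m and z of small_reel1 in the frame of well_small1 below 0.026 m))); the robot touches nothing.
It fails at once if the carriage is run faster than 0.2 m/s (velocity of joint carriage above 0.2 m/s or velocity of joint carriage below -0.2 m/s).
It fails at once if a reel is set in a well while the carriage is not parked and bolted ((value of joint bolt below 0.018 m or value of joint carriage above 0.01 m) and ((horizontal distance between big_reel0 and well_big0 below 0.008 m and z of big_reel0 in the frame of well_big0 below 0.026 m) or (horizontal distance between big_reel0 and well_big1 below 0.008 m and z of big_reel0 in the frame of well_big1 below 0.026 m) or (horizontal distance between big_reel1 and well_big0 below 0.008 m and z of big_reel1 in the frame of well_big0 below 0.026 m) or (horizontal distance between big_reel1 and well_big1 below 0.008 m and z of big_reel1 in the frame of well_big1 below 0.026 m) or (horizontal distance between small_reel0 and well_small0 below 0.008 m and z of small_reel0 in the frame of well_small0 below 0.026 m) or (horizontal distance between small_reel0 and well_small1 below 0.008 m and z of small_reel0 in the frame of well_small1 below 0.026 m) or (horizontal distance between small_reel1 and well_small0 below 0.008 m and z of small_reel1 in the frame of well_small0 below 0.026 m) or (horizontal distance between small_reel1 and well_small1 below 0.008 m and z of small_reel1 in the frame of well_small1 below 0.026 m))).
It fails at once if the honey jar, spice jar or lemon is moved more than 30 mm (distance of any of honey_jar, spice_jar, lemon from where it was at the start of the episode above 0.03 m).
Of big_reel0, big_reel1, small_reel0, small_reel1 only 2 to 4 are there at a start; the rules pass over those that are not, and their reading is None.
At some moment in a run one of big_reel0, big_reel1, small_reel0, small_reel1 may be knocked a few centimetres aside while the robot is not near it.
Once in a run the grip may slacken for a moment while it holds something.
It also fails if it takes over 210 s, if anything falls off the work surface, if the arm or the gripper's body presses on something with over 40 N, if the wrist force passes 120 N, or if a joint passes its speed limit or range.

### The arm

A 7-joint arm with a two-finger parallel gripper is mounted at the origin on a cart in front of the work surface, level with it; the furniture and walls round the work are solid. World frame = base frame: x ahead of the robot, y to its left, z up, the work surface at z = 0. Lengths are in m, angles in rad, forces in N, time in s.
With the tool pointing down it reaches from about 0.4 to 0.85 m from the base axis. Payload 10.4 kg.
Tool frame: the origin (TCP) lies midway between the tips of the shut fingers; the grasp point (between the pads) lies 19 mm behind it; z points along the fingers, y is the line along which they close (so a half turn about z gives the same grasp; the last joint's range is limited). The gripper opens to 87 mm and grips with 3 to 60 N. Pads are 19 mm wide; open, the fingers measure 117 mm over their backs; the gripper's body (75 mm by 190 mm) begins 51 mm behind the grasp point.
Start: joints at [-1.271, 0.332, -0.065, 1.46, 0.022, 1.35, -0.088], TCP at [0.198, 0.593, 0.223] pointing down, gripper open.
Joint ranges: [-2.6, 2.6], [-0.5, 2.12], [-1.47, 1.34], [0.16, 2.42], [-1.27, 4.41], [0.06, 2.06], [-2.6, 2.6]. Speed limits (rad/s): [2.22, 2.22, 2.79, 2.79, 3.14, 3.14, 3.14].

### API

Orientations are given as a unit quaternion [x, y, z, w].
In Python, from bench import env, viewer, boxes_of, cut_out, spot_point gives the robot as it stands.
- The arm moves only by the shell command python3 -m crank 'ROWS' [OPENING]. ROWS is JSON, a list of rows, each a list of 4 numbers: the shift along the tool's x, y, z in cm, then the turn about the tool's z in rad. A call has 1 to 5 rows; each row shifts and turns the commanded pose from where the row before left it, along the tool's axes as they then stand; what a row does not reach is not made up. A row lasts 1/12 s, in which the tool goes at most 41.7 mm and 7.16 degrees, less where a joint would pass 70% of its speed; a pose out of reach is approached as far as the arm can. A call is refused whole if a number of a shift passes 4.17 or a number of a turn 0.125, either way. A call with a gripper value outside its range is refused whole. OPENING is the finger opening in cm, from 0 to 8.7, set as the call begins (- or left out, the last holds). The fingers move at their own pace and stop on an object; the grip force is fixed at half the most. Time passes only in rows, so rows that do not move let the fingers close. It gives the time, the measured TCP pose, the force, the opening and the grip force at its end, in the units of the state.
- env.state(): the state, without advancing time (a new reading comes with each control period).
- viewer.read_camera(name): name is "scene" or "top"; returns a dict with "pixels" (384x512x3 uint8, red, green, blue), "fx", "fy", "cx", "cy" (pixels), "T" (4x4, takes a point from camera to world coordinates). Camera axes: x right, y up, looking along -z (the intrinsics and any distortion apply to the point x, -y, -z); pixel columns grow to the right and rows downward; lengths in m; the calibration is good to about 2 mm. A picture is of the moment at which its call begins. There is no depth.
- env.hand_in(): hands the job in; it is judged then, once.
Trained networks look in a picture, given as the dict that the camera call returned (one of the last four; its "shot" number tells which), for a name from the list of things; names that differ only in an ending like _2 or _b are one class to them, and where a whole thing is asked for, a point or a joint stands for the part that bears it (a point fixed in the world has none). Each returns a list of dicts, best first, with "p" (0 to 1); they miss things now and then, are a little off and sometimes report something else, mostly with a low value. They report only what shows in the picture. A call takes as long as a camera call. They do not tell look-alikes from the thing itself.
- boxes_of(picture, target): "location" ([column, row] in pixels, amid what is visible of it).
- cut_out(picture, target): "region" (384x512 bool, what is visible of it) and "location" ([column, row] in pixels, amid what is visible of it).
- spot_point(picture, target): "location" ([column, row] in pixels: a listed point, or the origin of a listed thing).
The state is a dict: "time": time; "joint_positions": joint angles; "dq": joint speeds; "joint_torque": joint torques, N m; "tcp_pos": TCP position; "orientation": TCP orientation; "contact_force": force on the tool from outside, world axes, zero at the start; "wrist_torque": the same for the moment, N m; "finger_gap": finger opening in m; "gripper_force": force on a finger pad.
Only numpy, scipy, OpenCV 4.12 (cv2) and the standard library are available. Lean on these libraries where they do the work, as an engineer would, in place of code of your own. Each camera call takes 0.05 s, during which the arm holds its last target. There are 200 camera calls.

## Working session

There is one attempt and no reset: what is moved stays moved. The work goes in short steps, Python scripts to look and compute and a shell command to move; the robot and the scene stay as the last step left them, time stands still between calls to the robot, and variables do not carry over. Pictures are saved under pics/ and viewed, at most 14 in all, crops included, and the job is handed in when it is done.

```bash
ls; mkdir -p pics
cat > h.py <<'E'
import numpy as np, cv2
from bench import env, viewer, boxes_of, cut_out, spot_point
def ray(p,uv):
    d=np.array([(uv[0]-p['cx'])/p['fx'],-(uv[1]-p['cy'])/p['fy'],-1.0])
    T=np.array(p['T']); return T[:3,3],T[:3,:3]@d
def onz(p,uv,z):
    o,d=ray(p,uv); return o+d*(z-o[2])/d[2]
def tri(ps,uvs):
    A=np.zeros((3,3));b=np.zeros(3)
    for p,uv in zip(ps,uvs):
        o,d=ray(p,uv);d=d/np.linalg.norm(d);M=np.eye(3)-np.outer(d,d);A+=M;b+=M@o
    return np.linalg.solve(A,b)
def save(p,n): cv2.imwrite('pics/'+n,p['pixels'][:,:,::-1])
E
python3 - <<'E'
from h import *
np.set_printoptions(precision=4,suppress=True)
s=viewer.read_camera('scene');t=viewer.read_camera('top')
print([k for k in s]); print(s['T'],t['T'],s['fx'],t['fx'],s.get('dist'))
cv2.imwrite('pics/a.png',np.vstack([s['pixels'],t['pixels']])[:,:,::-1][:, :])
save(s,'s0.png');save(t,'t0.png')
Z=dict(carriage_grip=.072,bolt_knob=.069,dispenser=0,stand=0,big_reel0=.036,small_reel0=.036,well_big0=.02,well_big1=.02,well_small0=.02,well_small1=.02,honey_jar=0,spice_jar=0,lemon=0)
for n,z in Z.items():
  for nm,p in(('s',s),('t',t)):
    for r in spot_point(p,n)[:5]:
        print(n,nm,round(r['p'],2),np.round(r['location'],1),onz(p,r['location'],z)[:2])
st=env.state();print(st)
E
```

```text
pics
['pixels', 'fx', 'fy', 'cx', 'cy', 'T', 'shot']
[[ 0.5884  0.5568 -0.5862 -0.1758]
 [-0.8085  0.4011 -0.4305 -0.6092]
 [-0.0046  0.7273  0.6863  0.9507]
 [ 0.      0.      0.      1.    ]] [[-0.0034  0.9935 -0.1138  0.4162]
 [-0.9999 -0.0049 -0.0134 -0.0655]
 [-0.0138  0.1137  0.9934  1.4538]
 [ 0.      0.      0.      1.    ]] 381.795939756908 405.0548970470788 None
carriage_grip s 0.69 [158.3 186.2] [0.4132 0.2253]
carriage_grip t 0.65 [172.9 227.6] [0.4217 0.2232]
bolt_knob s 0.65 [204.1 192.5] [0.4834 0.0793]
bolt_knob t 0.51 [214. 210.] [0.4811 0.084 ]
dispenser s 0.83 [175.3 191.9] [0.476  0.2206]
dispenser s 0.22 [177.2 185.7] [0.5044 0.2387]
dispenser t 0.79 [183.2 213.6] [0.4718 0.2021]
stand s 0.76 [266.2 243.4] [ 0.4723 -0.1844]
stand t 0.58 [292.5 211.4] [ 0.4782 -0.1899]
big_reel0 s 0.86 [328.9 287.3] [ 0.4215 -0.4291]
big_reel0 s 0.85 [319.7 259.1] [ 0.4913 -0.3619]
big_reel0 s 0.67 [260.8 222.6] [ 0.5082 -0.1376]
big_reel0 t 0.81 [336.9 207.2] [ 0.4906 -0.3418]
big_reel0 t 0.76 [246.4 191.2] [ 0.5482 -0.026 ]
big_reel0 t 0.54 [279.  198.8] [ 0.5209 -0.1402]
big_re
[... 1373 characters left out ...]
[176.7 191.6] [0.4801 0.2176]
lemon s 0.6 [229.5 163.7] [0.719 0.162]
lemon s 0.2 [175.5 183.6] [0.5091 0.2521]
lemon t 0.45 [306.  226.6] [ 0.4239 -0.2371]
{'time': 1.4, 'joint_positions': array([-1.2706,  0.3322, -0.0647,  1.4601,  0.0216,  1.3499, -0.0885]), 'dq': array([-0.0004, -0.0011, -0.0006,  0.0021,  0.0006, -0.    , -0.0014]), 'joint_torque': array([  0.0002, -62.3037,   0.0246, -39.012 ,  -0.061 ,   0.0317,
         0.    ]), 'tcp_pos': array([0.1983, 0.5927, 0.2226]), 'orientation': array([0.1607, 0.987 , 0.    , 0.    ]), 'contact_force': array([ 0.4948,  0.2673, -0.495 ]), 'wrist_torque': array([0.0488, 0.0197, 0.0551]), 'gripper_force': 0.0, 'finger_gap': 0.08702043705011837}
```

Run:
```python
import cv2
t=cv2.imread('pics/t0.png');s=cv2.imread('pics/s0.png')
cv2.imwrite('pics/t1.png',cv2.resize(t[130:280,110:376],None,fx=3,fy=3,interpolation=cv2.INTER_CUBIC))
cv2.imwrite('pics/s1.png',cv2.resize(s[130:320,130:356],None,fx=3.1,fy=3.1,interpolation=cv2.INTER_CUBIC))
```

```text
(no output)
```

View pics/t1.png

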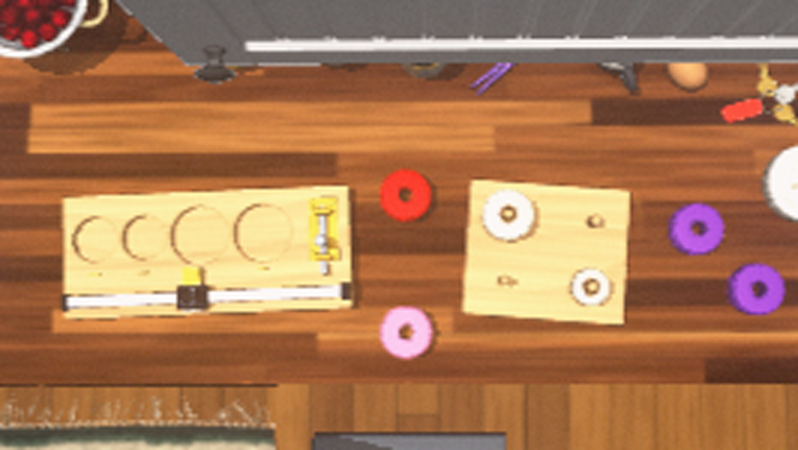

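View pics/s1.png

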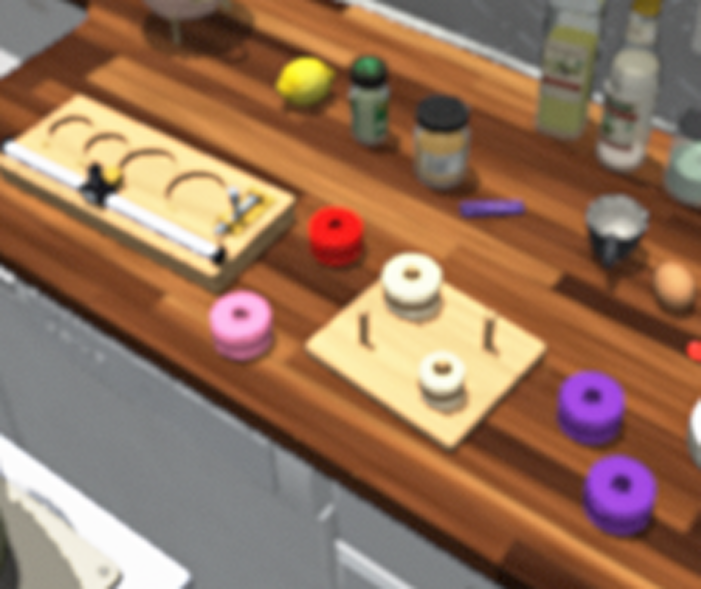

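```bash
cat >> h.py <<'E'
from scipy.optimize import minimize
def proj(p,X):
    T=np.array(p['T']);c=(np.asarray(X)-T[:3,3])@T[:3,:3]
    return np.c_[p['cx']+p['fx']*c[:,0]/-c[:,2],p['cy']-p['fy']*c[:,1]/-c[:,2]]
K=4
def hullmask(p,X):
    m=np.zeros((384*K,512*K),np.uint8)
    h=cv2.convexHull(proj(p,X).astype(np.float32)).reshape(-1,2)
    cv2.fillConvexPoly(m,np.round(((h+.5)*K-.5)*16).astype(np.int32),1,shift=4);return m>0
def fit(obs,model,x0,step):
    ms=[np.kron(m,np.ones((K,K),bool)) for _,m in obs]
    def cost(v):
        c=0
        for (p,_),m in zip(obs,ms):
            h=hullmask(p,model(v));c+=1-(h&m).sum()/(h|m).sum()
        return c
    n=len(x0);S=np.vstack([x0]+[np.array(x0)+np.eye(n)[i]*step[i] for i in range(n)])
    r=minimize(cost,x0,method='Nelder-Mead',options=dict(initial_simplex=S,xatol=1e-4,fatol=1e-5))
    return r.x,r.fun/len(obs)
def box(v,lx,ly,h):
    c,s=np.cos(v[2]),np.sin(v[2])
    return [[v[0]+c*a-s*b,v[1]+s*a+c*b,z] for a in(-lx/2,lx/2) for b in(-ly/2,ly/2) for z in(0,h)]
def cyl(v,r,z0,z1):
    return [[v[0]+r*np.cos(a),v[1]+r*np.sin(a),z] for a in np.linspace(0,6.28,40) for z in(z0,z1)]
def white(p,name,k=0):
    for r in cut_out(p,name):
        px=p['pixels'][r['region']].astype(float)
        if len(px) and np.ptp(np.median(px,0))<60: return r
def pt(f,x,y): 
    c,s=np.cos(f[2]),np.sin(f[2]);return np.array([f[0]+c*x-s*y,f[1]+s*x+c*y])
E
python3 - <<'E'
from h import *
np.set_printoptions(precision=4,suppress=True)
s=viewer.read_camera('scene');t=viewer.read_camera('top')
P=[s,t]
for n,x0,L in(('dispenser',[.475,.21,.03],(.14,.335,.032)),('stand',[.475,-.187,.0],(.16,.19,.016))):
    M=[(p,cut_out(p,n)[0]['region']) for p in P]
    for ob in(M,M[:1],M[1:]): print(n,*fit(ob,lambda v:box(v,*L),x0,[.01,.01,.05]))
for n,r,x0 in(('big_reel0',.03,[.52,-.14]),('small_reel0',.022,[.424,-.235])):
    M=[(p,(white(p,n) or cut_out(p,n)[0])['region']) for p in P]
    for ob in(M,M[:1],M[1:]): print(n,*fit(ob,lambda v:cyl(v,r,.016,.056),x0,[.01,.01]))
for n in('carriage_grip','bolt_knob'):
    print(n,tri(P,[spot_point(p,n)[0]['location'] for p in P]))
E
```

```text
dispenser [0.4713 0.2116 0.0378] 0.03364646297476703
dispenser [0.4711 0.2119 0.0396] 0.02937576499388006
dispenser [0.4713 0.2121 0.0359] 0.03715126655603218
stand [ 0.4714 -0.1854 -0.0911] 0.20952853855258424
stand [ 0.4722 -0.1871 -0.0554] 0.27430137245175157
stand [ 0.4714 -0.1863 -0.0859] 0.14423389009562326
big_reel0 [ 0.5136 -0.1388] 0.19184229314139034
big_reel0 [ 0.515  -0.1388] 0.2100155952174666
big_reel0 [ 0.5115 -0.1371] 0.1669128508124077
small_reel0 [ 0.4289 -0.2343] 0.1803548994974874
small_reel0 [ 0.4293 -0.234 ] 0.1341868183973447
small_reel0 [ 0.429  -0.2341] 0.22464375523889357
carriage_grip [0.4181 0.2241 0.0824]
bolt_knob [0.4767 0.0645 0.0939]
```

```bash
cat >> h.py <<'E'
D=np.array([.4713,.2118,.0378]); S=np.array([.4715,-.1858,-.088])
import sys
def go(x,y,z,yaw=D[2]):
    "yaw: angle of tool y from world y; prints turn, then shift in cm in the turned tool axes"
    st=env.state();q=st['orientation'];from scipy.spatial.transform import Rotation as R
    M=R.from_quat(q).as_matrix();a=np.arctan2(-M[0,1],M[1,1])
    w=yaw-a
    d=np.array([x,y,z])-st['tcp_pos']
    ty=np.array([-np.sin(yaw),np.cos(yaw),0]);tz=np.array([0,0,-1.]);tx=np.cross(ty,tz)
    print('turn %.3f'%-w,'shift cm',np.round(np.array([tx@d,ty@d,tz@d])*100,2),'t %.1f'%st['time'],'F',np.round(st['contact_force'],1),'dispframe mm',np.round(todisp(st['tcp_pos'])*1000,1),'z',round(st['tcp_pos'][2]*1000,1))
def god(x,y,z): go(*pt(D,x,y),z)
def todisp(p):
    c,s=np.cos(D[2]),np.sin(D[2]);d=np.array(p[:2])-D[:2];return np.array([c*d[0]+s*d[1],-s*d[0]+c*d[1]])
E
python3 -c "
from h import *
god(-.037,-.139,.15)"
python3 -m crank '[[0,0,0,-0.12],[0,0,0,-0.12],[0,0,0,-0.12]]' 0
```

```text
turn -0.361 shift cm [-22.15 -53.     7.26] t 2.1 F [ 0.4 -0.1  1. ] dispframe mm [-258.5  391. ] z 222.6
time: 2.35
tcp_pos: [0.1982, 0.5927, 0.2226]
orientation: [-0.022, 1.0, 0.0, 0.0]
contact_force: [-0.8, -0.9, -0.7]
finger_gap: 0.0743
gripper_force: 0.0
```

```bash
python3 -m crank '[[-1.4,-3.5,0.4,0],[-1.4,-3.5,0.4,0],[-1.4,-3.5,0.4,0],[-1.4,-3.5,0.4,0],[-1.4,-3.5,0.4,0]]' >/dev/null
python3 -m crank '[[-1.5,-3.5,0.5,0],[-1.5,-3.5,0.5,0],[-1.5,-3.5,0.5,0],[-1.5,-3.5,0.5,0],[-1.5,-3.5,0.5,0]]' >/dev/null
python3 -m crank '[[-1.5,-3.5,0.5,0],[-1.5,-3.5,0.5,0],[-1.5,-3.5,0.5,0],[-1.5,-3.5,0.5,0],[0,0,0,0]]'
python3 - <<'E'
from h import *
god(-.037,-.139,.059)
s=viewer.read_camera('scene')
cv2.imwrite('pics/s2.png',cv2.resize(s['pixels'][120:300,130:330,::-1],None,fx=3,fy=3,interpolation=cv2.INTER_CUBIC))
E
```

```text
time: 3.6
tcp_pos: [0.4233, 0.104, 0.1571]
orientation: [-0.014, 1.0, -0.001, 0.0]
contact_force: [-1.4, -0.2, -0.3]
finger_gap: 0.0003
gripper_force: 0.0
turn -0.009 shift cm [-1.5  -3.31  9.81] t 3.6 F [-1.4 -0.2 -0.3] dispframe mm [ -52.  -105.9] z 157.1
```

View pics/s2.png

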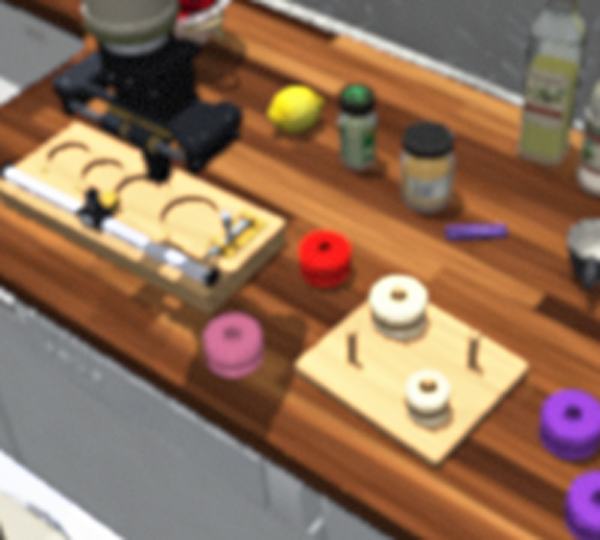

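```bash
python3 -m crank '[[0,0,0,0],[0,0,0,0],[0,0,0,0]]' >/dev/null; python3 -c "
from h import *
god(-.037,-.139,.059)"
```

```text
turn 0.001 shift cm [-1.7  -4.1   9.87] t 3.9 F [-1.   0.3 -0.1] dispframe mm [-54. -98.] z 157.7
```

```bash
python3 -m crank '[[-0.9,-2,1,0],[-0.8,-2.1,1,0],[0,0,2,0],[0,0,2,0],[0,0,2,0]]' >/dev/null
python3 -m crank '[[0,0,1,0],[0,0,0.5,0],[0,0,0.3,0],[0,0,0,0],[0,0,0,0]]' 
python3 -c "
from h import *
god(-.025,-.139,.059)"
```

```text
time: 4.73
tcp_pos: [0.4404, 0.0707, 0.0603]
orientation: [-0.019, 1.0, 0.0, 0.001]
contact_force: [-0.4, -0.2, 0.1]
finger_gap: 0.0002
gripper_force: 0.0
turn -0.000 shift cm [-1.12  0.08  0.13] t 4.7 F [-0.4 -0.2  0.1] dispframe mm [ -36.2 -139.8] z 60.3
```

Run:
```python
from h import *
s=viewer.read_camera('scene');t=viewer.read_camera('top')
a=cv2.resize(s['pixels'][160:220,170:240,::-1],None,fx=6,fy=6,interpolation=cv2.INTER_CUBIC)
b=cv2.resize(t['pixels'][180:240,180:240,::-1],None,fx=6,fy=6,interpolation=cv2.INTER_CUBIC)
cv2.imwrite('pics/c3.png',np.hstack([a,b]))
```

```text
(no output)
```

View pics/c3.png

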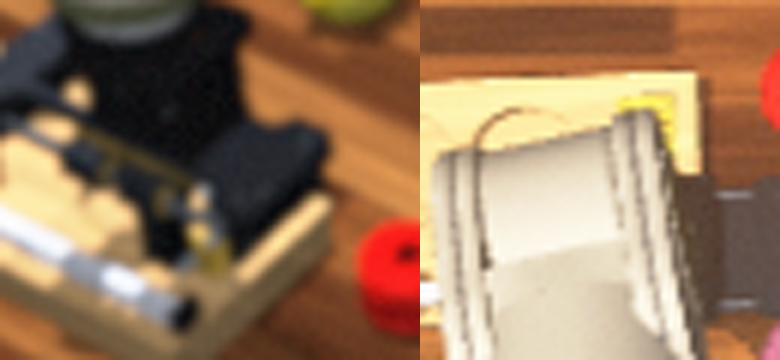

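```bash
python3 -m crank '[[-0.4,0,0.1,0],[-0.4,0,0,0],[-0.4,0,0,0],[-0.4,0,0,0],[-0.4,0,0,0]]'
python3 -m crank '[[-0.3,0,0,0],[-0.3,0,0,0],[-0.3,0,0,0],[0,0,0,0]]'
python3 - <<'E'
from h import *
god(-.025,-.139,.059)
s=viewer.read_camera('scene')
print(spot_point(s,'bolt_knob')[:2])
for X in [(.0055,-.139,.08),(.025,-.139,.08)]: print(proj(s,[[*pt(D,*X[:2]),X[2]]]))
cv2.imwrite('pics/c4.png',cv2.resize(s['pixels'][160:220,160:250,::-1],None,fx=8,fy=8,interpolation=cv2.INTER_CUBIC))
E
```

```text
time: 5.25
tcp_pos: [0.4604, 0.0711, 0.0586]
orientation: [-0.019, 1.0, -0.0, 0.0]
contact_force: [0.3, 0.9, 0.0]
finger_gap: 0.0003
gripper_force: 0.0
time: 5.58
tcp_pos: [0.4691, 0.0715, 0.0584]
orientation: [-0.019, 1.0, -0.0, -0.0]
contact_force: [-0.5, 0.1, 0.2]
finger_gap: 0.0008
gripper_force: 0.1
turn -0.001 shift cm [ 1.75  0.12 -0.06] t 5.6 F [-0.5  0.1  0.2] dispframe mm [  -7.5 -140.2] z 58.4
[{'location': [206.0, 189.0], 'p': 0.55}]
[[204.92420097 191.07278728]]
[[208.58204074 187.7888026 ]]
```

View pics/c4.png

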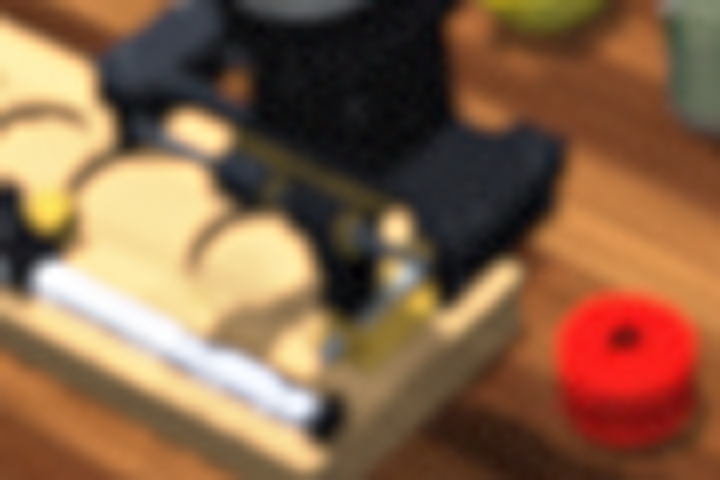

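```bash
python3 -m crank '[[-0.3,0,0,0],[-0.3,0,0,0],[-0.3,0,0,0],[0,0,0,0]]'
python3 -m crank '[[-0.2,0,0,0],[-0.2,0,0,0],[-0.2,0,0,0],[0,0,0,0]]'|egrep 'tcp|cont'
python3 -m crank '[[-0.2,0,0,0],[-0.2,0,0,0],[0,0,0,0]]'|egrep 'tcp|cont'
python3 -c "
from h import *
god(0,-.139,.059)
s=viewer.read_camera('scene');print(spot_point(s,'bolt_knob')[:2])"
```

```text
time: 6.02
tcp_pos: [0.4783, 0.0718, 0.0585]
orientation: [-0.019, 1.0, -0.0, 0.0]
contact_force: [-0.4, 0.4, -0.6]
finger_gap: 0.0002
gripper_force: 0.2
tcp_pos: [0.4842, 0.072, 0.0585]
contact_force: [-0.9, 0.8, -0.4]
tcp_pos: [0.4878, 0.0722, 0.0584]
contact_force: [-2.9, 0.1, 0.9]
turn -0.001 shift cm [ 1.12  0.12 -0.06] t 6.6 F [-2.9  0.1  0.9] dispframe mm [  11.2 -140.2] z 58.4
[{'location': [262.1, 222.1], 'p': 0.45}, {'location': [207.8, 188.4], 'p': 0.42}]
```

```bash
python3 -m crank '[[-0.15,0,0,0],[-0.15,0,0,0],[0,0,0,0]]'|egrep 'tcp|cont'
python3 -m crank '[[-0.15,0,0,0],[-0.15,0,0,0],[0,0,0,0]]'|egrep 'tcp|cont'
```

```text
tcp_pos: [0.4885, 0.0724, 0.058]
contact_force: [-12.1, -0.1, 8.1]
tcp_pos: [0.4892, 0.0729, 0.0575]
contact_force: [-22.8, 0.6, 14.6]
```

```bash
python3 -m crank '[[0.6,0,0,0],[0.6,0,0,0],[0.6,0,-1,0],[0,0,-2,0],[0,0,-2,0]]' 3.2 >/dev/null
python3 -m crank '[[0,0,0,0],[0,0,0,0],[0,0,0,0]]' >/dev/null
python3 - <<'E'
from h import *
P=[viewer.read_camera('scene'),viewer.read_camera('top')]
r=[spot_point(p,'carriage_grip') for p in P]
for p,q in zip(P,r):
  if q: print(q[0]['p'],q[0]['location'],todisp(onz(p,q[0]['location'],.072)))
k=spot_point(P[0],'bolt_knob');print(k[0]['p'],todisp(onz(P[0],k[0]['location'],.069)))
god(-.054,.014,.057)
cv2.imwrite('pics/c5.png',np.hstack([cv2.resize(p['pixels'][160:220,140:205,::-1],None,fx=6,fy=6,interpolation=cv2.INTER_CUBIC) for p in P]))
E
```

```text
0.53 [158.4, 181.0] [-0.03779577  0.03436967]
0.69 [174.1, 229.0] [-0.05402338  0.00923681]
0.39 [ 0.04226241 -0.13150814]
turn -0.001 shift cm [ 5.29 15.43  5.09] t 8.1 F [ 0.8  1.  -0.8] dispframe mm [  -1.1 -140.3] z 107.9
```

View pics/c5.png

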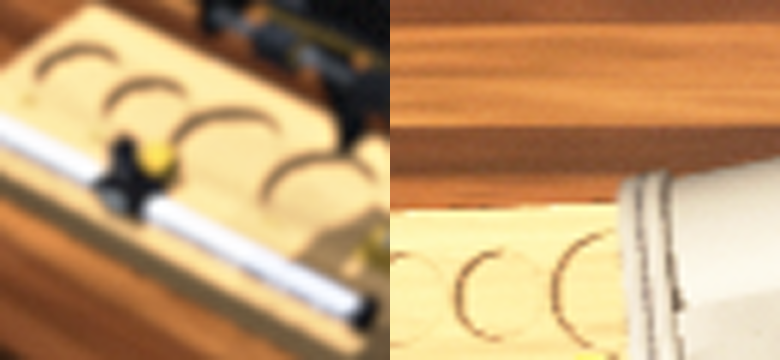

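Run:
```python
from h import *
P=[viewer.read_camera('scene'),viewer.read_camera('top')]
for uv in[(160.5,184),(160.8,184.5),(161,187)]:
  for z in (.072,.08): print(uv,z,todisp(onz(P[0],uv,z)))
for y in (.005,.01,.015,.02): print(y,proj(P[0],[[*pt(D,-.055,y),.082],[*pt(D,-.055,y),.053]]).round(1).tolist(),proj(P[1],[[*pt(D,-.055,y),.082],[*pt(D,-.055,y),.053]]).round(1).tolist())
```

```text
(160.5, 184) 0.072 [-0.04517102  0.01729811]
(160.5, 184) 0.08 [-0.05092933  0.00989406]
(160.8, 184.5) 0.072 [-0.04648326  0.01462492]
(160.8, 184.5) 0.08 [-0.05222963  0.0072452 ]
(161, 187) 0.072 [-0.05545028  0.00507903]
(161, 187) 0.08 [-0.06111502 -0.00221378]
0.005 [[160.6, 184.8], [162.0, 191.0]] [[174.7, 229.2], [176.5, 229.2]]
0.01 [[159.5, 184.2], [161.0, 190.5]] [[173.3, 229.3], [175.0, 229.3]]
0.015 [[158.5, 183.7], [159.9, 189.9]] [[171.8, 229.4], [173.6, 229.4]]
0.02 [[157.4, 183.1], [158.9, 189.4]] [[170.3, 229.4], [172.1, 229.4]]
```

```bash
python3 -m crank '[[1.3,3.7,0,0],[1.3,3.7,0,0],[1.3,3.7,0,0],[1.4,3.7,0,0],[0,0,0,0]]' 4.4 >/dev/null
python3 -m crank '[[0,0,0,0],[0,0,0,0],[0,0,0,0],[0,0,0,0]]' 
python3 -c "
from h import *
god(-.055,.008,.057)"
```

```text
time: 8.97
tcp_pos: [0.4179, 0.2164, 0.1085]
orientation: [-0.017, 1.0, -0.0, 0.0]
contact_force: [0.0, -0.3, -0.5]
finger_gap: 0.0443
gripper_force: 0.0
turn -0.003 shift cm [0.18 0.14 5.15] t 9.0 F [ 0.  -0.3 -0.5] dispframe mm [-53.2   6.6] z 108.5
```

Descend around the fin, then close gently in steps.

```bash
python3 -m crank '[[0.2,0.1,1.2,0],[0,0,1.2,0],[0,0,1.2,0],[0,0,0.9,0],[0,0,0.5,0]]'  >/dev/null
python3 -m crank '[[0,0,0.1,0],[0,0,0,0],[0,0,0,0]]' 3.4|egrep 'tcp|cont|gap|grip'
python3 -m crank '[[0,0,0,0],[0,0,0,0]]' 3.0|egrep 'tcp|cont|gap|grip'
python3 -m crank '[[0,0,0,0],[0,0,0,0]]' 2.6|egrep 'tcp|cont|gap|grip'
python3 -m crank '[[0,0,0,0],[0,0,0,0]]' 2.2|egrep 'cont|gap|grip'
python3 -m crank '[[0,0,0,0],[0,0,0,0]]' 1.9|egrep 'cont|gap|grip'
python3 -m crank '[[0,0,0,0],[0,0,0,0]]' 1.6|egrep 'tcp|cont|gap|grip'
```

```text
tcp_pos: [0.4157, 0.2186, 0.058]
contact_force: [0.5, 0.1, 0.2]
finger_gap: 0.036
gripper_force: 0.0
tcp_pos: [0.4156, 0.2188, 0.058]
contact_force: [0.3, -0.3, -0.4]
finger_gap: 0.0316
gripper_force: 0.0
tcp_pos: [0.4154, 0.2187, 0.0577]
contact_force: [-0.4, 0.3, -0.2]
finger_gap: 0.027
gripper_force: 0.0
contact_force: [-0.4, 0.8, 0.5]
finger_gap: 0.0233
gripper_force: 0.8
contact_force: [-0.9, 1.7, 1.1]
finger_gap: 0.0201
gripper_force: 0.8
tcp_pos: [0.4154, 0.2187, 0.0576]
contact_force: [-0.5, 2.2, 0.4]
finger_gap: 0.0169
gripper_force: 0.8
```

```bash
python3 -m crank '[[0,0,0,0],[0,-0.2,0,0],[0,-0.4,0,0],[0,-0.4,0,0],[0,-0.4,0,0]]' 1.3|egrep 'tcp|cont|gap|grip'
python3 -m crank '[[0,-0.4,0,0],[0,-0.4,0,0],[0,-0.4,0,0],[0,-0.4,0,0],[0,-0.4,0,0]]' |egrep 'tcp|cont|gap|grip'
python3 -m crank '[[0,-0.4,0,0],[0,-0.4,0,0],[0,-0.4,0,0],[0,-0.4,0,0],[0,-0.4,0,0]]' |egrep 'tcp|cont|gap|grip'
python3 -c "
from h import *
god(-.055,-.139,.058)
s=viewer.read_camera('scene')
cv2.imwrite('pics/c6.png',cv2.resize(s['pixels'][150:240,120:240,::-1],None,fx=5,fy=5,interpolation=cv2.INTER_CUBIC))"
```

```text
tcp_pos: [0.4159, 0.204, 0.0576]
contact_force: [0.8, 1.7, 0.9]
finger_gap: 0.0133
gripper_force: 0.9
tcp_pos: [0.4166, 0.1841, 0.0576]
contact_force: [0.3, 1.7, 1.1]
finger_gap: 0.013
gripper_force: 0.9
tcp_pos: [0.4173, 0.1642, 0.0575]
contact_force: [-0.1, 1.7, 0.3]
finger_gap: 0.0134
gripper_force: 0.9
turn -0.001 shift cm [-0.07 -9.35 -0.05] t 11.7 F [-0.1  1.7  0.3] dispframe mm [-55.7 -45.5] z 57.5
```

View pics/c6.png

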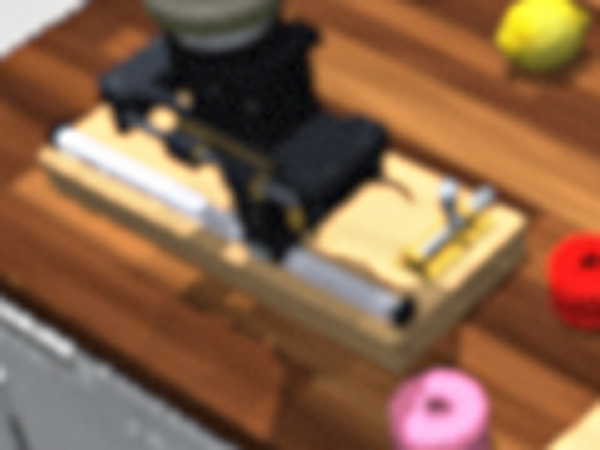

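```bash
python3 -m crank '[[0,-0.4,0,0],[0,-0.4,0,0],[0,-0.4,0,0],[0,-0.4,0,0],[0,-0.4,0,0]]' |egrep 'cont'
python3 -m crank '[[0,-0.4,0,0],[0,-0.4,0,0],[0,-0.4,0,0],[0,-0.4,0,0],[0,-0.4,0,0]]' |egrep 'cont'
python3 -m crank '[[0,-0.4,0,0],[0,-0.4,0,0],[0,-0.4,0,0],[0,-0.4,0,0],[0,-0.4,0,0]]' |egrep 'cont'
python3 -m crank '[[0,-0.4,0,0],[0,-0.4,0,0],[0,-0.4,0,0],[0,-0.4,0,0],[0,-0.4,0,0]]' |egrep 'cont'
python3 -m crank '[[0,-0.4,0,0],[0,-0.4,0,0],[0,0,0,0]]' |egrep 'tcp|cont|gap|grip'
python3 -c "
from h import *
god(-.055,-.139,.058)"
```

```text
contact_force: [0.8, 1.4, -1.0]
contact_force: [1.3, 2.0, -0.8]
contact_force: [-0.1, 2.3, -1.4]
contact_force: [-0.4, 1.5, -0.7]
tcp_pos: [0.4206, 0.0757, 0.0575]
contact_force: [0.2, 0.5, 0.2]
finger_gap: 0.013
gripper_force: 0.0
turn -0.002 shift cm [-0.08 -0.49 -0.05] t 13.7 F [0.2 0.5 0.2] dispframe mm [ -55.8 -134.1] z 57.5
```

```bash
python3 -m crank '[[0,-0.3,0,0],[0,-0.2,0,0],[0,0,0,0]]' |egrep 'tcp|cont'
python3 -m crank '[[0,-0.2,0,0],[0,-0.1,0,0],[0,0,0,0]]' |egrep 'tcp|cont'
python3 -m crank '[[0,-0.2,0,0],[0,0,0,0]]' |egrep 'tcp|cont'
python3 -c "
from h import *
god(-.055,-.139,.058)"
```

```text
tcp_pos: [0.4208, 0.0721, 0.0576]
contact_force: [-0.6, 3.8, -1.5]
tcp_pos: [0.4208, 0.0716, 0.0576]
contact_force: [-0.3, 15.5, -4.8]
tcp_pos: [0.4208, 0.0714, 0.0577]
contact_force: [-0.2, 23.3, -6.2]
turn 0.003 shift cm [-0.07 -0.06 -0.03] t 14.3 F [-0.2 23.3 -6.2] dispframe mm [ -55.7 -138.4] z 57.7
```

```bash
python3 -m crank '[[0,0.2,0,0],[0,0.3,0,0],[0,0.4,0,0],[0,0.4,0,0],[0,0.4,0,0]]' |egrep 'cont'
python3 -m crank '[[0,0.4,0,0],[0,0.4,0,0],[0,0.4,0,0],[0,0.4,0,0],[0,0.4,0,0]]' |egrep 'tcp|cont|gap'
python3 -m crank '[[0,0.4,0,0],[0,0.4,0,0],[0,0.4,0,0],[0,0.4,0,0],[0,0.4,0,0]]' |egrep 'cont'
python3 -m crank '[[0,0.4,0,0],[0,0.4,0,0],[0,0.4,0,0],[0,0.4,0,0],[0,0.4,0,0]]' |egrep 'cont'
python3 -m crank '[[0,0.4,0,0],[0,0.4,0,0],[0,0.4,0,0],[0,0.4,0,0],[0,0.4,0,0]]' |egrep 'cont'
python3 -m crank '[[0,0.4,0,0],[0,0.4,0,0],[0,0.4,0,0],[0,0.4,0,0],[0,0.4,0,0]]' |egrep 'cont'
python3 -m crank '[[0,0.4,0,0],[0,0.4,0,0],[0,0.4,0,0],[0,0.4,0,0],[0,0.4,0,0]]' |egrep 'tcp|cont|gap'
python3 -c "
from h import *
god(-.055,.141,.058)"
```

```text
contact_force: [-0.4, -2.0, 1.0]
tcp_pos: [0.4196, 0.104, 0.0575]
contact_force: [-0.8, -1.4, 1.0]
finger_gap: 0.0128
contact_force: [-0.6, -1.9, 2.0]
contact_force: [0.2, -2.0, 1.7]
contact_force: [0.2, -1.6, 1.3]
contact_force: [-0.6, -2.1, 1.9]
tcp_pos: [0.4159, 0.204, 0.0575]
contact_force: [-0.4, -2.0, 1.9]
finger_gap: 0.0132
turn -0.001 shift cm [-0.07 14.67 -0.05] t 17.3 F [-0.4 -2.   1.9] dispframe mm [-55.7  -5.7] z 57.5
```

```bash
python3 -m crank '[[0,0.4,0,0],[0,0.4,0,0],[0,0.4,0,0],[0,0.4,0,0],[0,0.4,0,0]]' |egrep 'cont'
python3 -m crank '[[0,0.4,0,0],[0,0.4,0,0],[0,0.4,0,0],[0,0.4,0,0],[0,0.4,0,0]]' |egrep 'cont'
python3 -m crank '[[0,0.4,0,0],[0,0.4,0,0],[0,0.4,0,0],[0,0.4,0,0],[0,0.4,0,0]]' |egrep 'cont'
python3 -m crank '[[0,0.4,0,0],[0,0.4,0,0],[0,0.4,0,0],[0,0.4,0,0],[0,0.4,0,0]]' |egrep 'cont'
python3 -m crank '[[0,0.4,0,0],[0,0.4,0,0],[0,0.4,0,0],[0,0.4,0,0],[0,0.4,0,0]]' |egrep 'cont'
python3 -m crank '[[0,0.4,0,0],[0,0.4,0,0],[0,0.4,0,0],[0,0.4,0,0],[0,0.4,0,0]]' |egrep 'cont'
python3 -m crank '[[0,0.4,0,0],[0,0.4,0,0],[0,0.4,0,0],[0,0.2,0,0],[0,0,0,0]]' |egrep 'tcp|cont|gap'
python3 -c "
from h import *
god(-.055,.141,.058)"
```

```text
contact_force: [0.0, -1.1, 1.8]
contact_force: [0.3, -0.9, 1.8]
contact_force: [-0.1, -1.5, 1.6]
contact_force: [0.6, -2.3, 0.9]
contact_force: [0.8, -2.1, 1.7]
contact_force: [-0.0, -1.7, 2.3]
tcp_pos: [0.4107, 0.3382, 0.0575]
contact_force: [-0.6, -0.6, 0.2]
finger_gap: 0.0131
turn 0.000 shift cm [-0.08  1.24 -0.05] t 20.2 F [-0.6 -0.6  0.2] dispframe mm [-55.8 128.6] z 57.5
```

```bash
python3 -m crank '[[0,0.4,0,0],[0,0.4,0,0],[0,0.3,0,0],[0,0.2,0,0],[0,0,0,0]]' |egrep 'tcp|cont|gap'
python3 -m crank '[[0,0.2,0,0],[0,0.1,0,0],[0,0,0,0]]' |egrep 'tcp|cont'
python3 -m crank '[[0,0.2,0,0],[0,0,0,0]]' |egrep 'tcp|cont'
python3 -c "
from h import *
god(-.055,.141,.058)"
```

```text
tcp_pos: [0.4103, 0.3511, 0.0575]
contact_force: [-0.4, 0.1, -0.4]
finger_gap: 0.0129
tcp_pos: [0.4102, 0.3531, 0.0575]
contact_force: [0.1, -2.6, 1.1]
tcp_pos: [0.4103, 0.3533, 0.0574]
contact_force: [-2.2, -9.8, 6.5]
turn -0.002 shift cm [-0.06 -0.27 -0.06] t 21.0 F [-2.2 -9.8  6.5] dispframe mm [-55.6 143.7] z 57.4
```

```bash
python3 -m crank '[[0,0.2,0,0],[0,0,0,0],[0,0,0,0]]' |egrep 'tcp|cont'
python3 -m crank '[[0,-0.2,0,0],[0,-0.3,0,0],[0,-0.4,0,0],[0,-0.4,0,0],[0,-0.4,0,0]]' |egrep 'cont'
python3 -m crank '[[0,-0.4,0,0],[0,-0.4,0,0],[0,-0.4,0,0],[0,-0.4,0,0],[0,-0.4,0,0]]' |egrep 'cont'
python3 -m crank '[[0,-0.4,0,0],[0,-0.4,0,0],[0,-0.4,0,0],[0,-0.4,0,0],[0,-0.4,0,0]]' |egrep 'cont'
python3 -m crank '[[0,-0.4,0,0],[0,-0.4,0,0],[0,-0.4,0,0],[0,-0.4,0,0],[0,-0.4,0,0]]' |egrep 'cont'
python3 -m crank '[[0,-0.4,0,0],[0,-0.4,0,0],[0,-0.4,0,0],[0,-0.4,0,0],[0,-0.4,0,0]]' |egrep 'cont'
python3 -m crank '[[0,-0.4,0,0],[0,-0.4,0,0],[0,-0.4,0,0],[0,-0.4,0,0],[0,-0.4,0,0]]' |egrep 'cont'
python3 -m crank '[[0,-0.4,0,0],[0,-0.4,0,0],[0,-0.4,0,0],[0,-0.4,0,0],[0,-0.4,0,0]]' |egrep 'tcp|cont|gap'
python3 -c "
from h import *
god(-.055,-.139,.058)"
```

```text
tcp_pos: [0.4103, 0.3535, 0.0574]
contact_force: [-3.3, -17.4, 11.4]
contact_force: [-0.2, 1.6, -0.4]
contact_force: [-0.5, 2.3, 1.1]
contact_force: [0.0, 2.6, 1.1]
contact_force: [0.3, 1.6, 1.1]
contact_force: [0.3, 1.4, 1.9]
contact_force: [-0.0, 1.8, 0.8]
tcp_pos: [0.4153, 0.2202, 0.0575]
contact_force: [0.2, 1.7, 1.1]
finger_gap: 0.0133
turn -0.001 shift cm [ -0.07 -14.95  -0.05] t 24.2 F [0.2 1.7 1.1] dispframe mm [-55.7  10.5] z 57.5
```

```bash
python3 -m crank '[[0,-0.4,0,0],[0,-0.4,0,0],[0,-0.4,0,0],[0,-0.4,0,0],[0,-0.4,0,0]]' |egrep 'cont'
python3 -m crank '[[0,-0.4,0,0],[0,-0.4,0,0],[0,-0.4,0,0],[0,-0.4,0,0],[0,-0.4,0,0]]' |egrep 'cont'
python3 -m crank '[[0,-0.4,0,0],[0,-0.4,0,0],[0,-0.4,0,0],[0,-0.4,0,0],[0,-0.4,0,0]]' |egrep 'cont'
python3 -m crank '[[0,-0.4,0,0],[0,-0.4,0,0],[0,-0.4,0,0],[0,-0.4,0,0],[0,-0.4,0,0]]' |egrep 'cont'
python3 -m crank '[[0,-0.4,0,0],[0,-0.4,0,0],[0,-0.4,0,0],[0,-0.4,0,0],[0,-0.4,0,0]]' |egrep 'cont'
python3 -m crank '[[0,-0.4,0,0],[0,-0.4,0,0],[0,-0.4,0,0],[0,-0.4,0,0],[0,-0.4,0,0]]' |egrep 'cont'
python3 -m crank '[[0,-0.4,0,0],[0,-0.4,0,0],[0,-0.4,0,0],[0,-0.4,0,0],[0,-0.4,0,0]]' |egrep 'tcp|cont|gap'
python3 -m crank '[[0,-0.3,0,0],[0,-0.2,0,0],[0,0,0,0]]' |egrep 'tcp|cont'
python3 -m crank '[[0,-0.2,0,0],[0,-0.1,0,0],[0,0,0,0]]' |egrep 'tcp|cont'
python3 -c "
from h import *
god(-.055,-.139,.058)"
```

```text
contact_force: [0.5, 1.9, 1.5]
contact_force: [0.2, 2.9, 1.6]
contact_force: [-0.2, 1.3, 0.5]
contact_force: [1.3, 1.6, 1.3]
contact_force: [1.1, 2.0, 0.3]
contact_force: [1.1, 2.3, 1.5]
tcp_pos: [0.4204, 0.0803, 0.0575]
contact_force: [0.5, 2.3, 1.5]
finger_gap: 0.013
tcp_pos: [0.4205, 0.075, 0.0574]
contact_force: [0.5, 0.0, 0.7]
tcp_pos: [0.4206, 0.0725, 0.0574]
contact_force: [0.3, -0.4, 0.4]
turn -0.001 shift cm [-0.09 -0.17 -0.06] t 27.6 F [ 0.3 -0.4  0.4] dispframe mm [ -55.9 -137.3] z 57.4
```

```bash
python3 -m crank '[[0,-0.2,0,0],[0,-0.1,0,0],[0,0,0,0]]' |egrep 'tcp|cont'
python3 -m crank '[[0,-0.2,0,0],[0,0,0,0],[0,0,0,0]]' |egrep 'tcp|cont'
python3 -m crank '[[0,0.3,0,0],[0,0.1,0,0],[0,0,0,0]]' 2.4|egrep 'tcp|cont'
python3 -m crank '[[0,0,-1,0],[0,0,-1.5,0],[0,0,-2,0],[0,0,-2,0],[0,0,0,0]]'|egrep 'tcp|cont'
python3 -m crank '[[0,0,0,0],[0,0,0,0]]' 0|egrep 'tcp|cont'
python3 -c "
from h import *
god(.06,-.139,.058)
s=viewer.read_camera('scene')
cv2.imwrite('pics/c7.png',cv2.resize(s['pixels'][150:240,140:260,::-1],None,fx=5,fy=5,interpolation=cv2.INTER_CUBIC))"
```

```text
tcp_pos: [0.4207, 0.0718, 0.0575]
contact_force: [1.0, 11.0, -3.0]
tcp_pos: [0.4207, 0.0715, 0.0575]
contact_force: [-0.7, 17.7, -5.4]
tcp_pos: [0.4207, 0.0715, 0.0575]
contact_force: [0.5, -0.6, 0.1]
tcp_pos: [0.4229, 0.0716, 0.1265]
contact_force: [0.7, 0.0, -0.3]
tcp_pos: [0.4206, 0.0713, 0.1225]
contact_force: [-0.2, -0.9, 0.1]
turn -0.001 shift cm [-11.59  -0.05   6.45] t 28.9 F [-0.2 -0.9  0.1] dispframe mm [ -55.9 -138.5] z 122.5
```

View pics/c7.png

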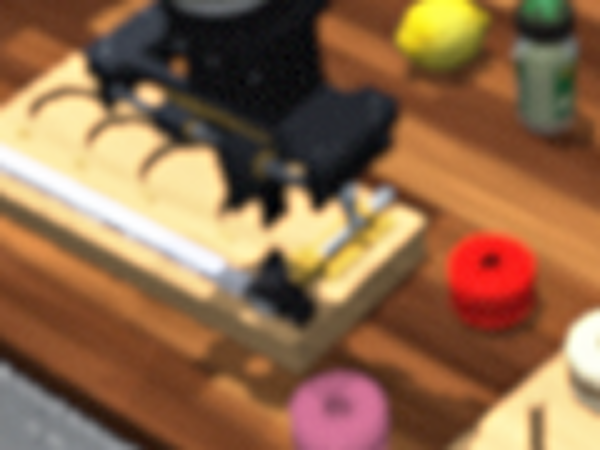

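```bash
python3 -m crank '[[-2.5,0,0,0],[-3,0,0,0],[-3,0,0,0],[-3,0,0,0],[0,0,0,0]]' >/dev/null
python3 -m crank '[[0,0,2,0],[0,0,2,0],[0,0,1.5,0],[0,0,0.5,0],[0,0,0,0]]' |egrep 'tcp|cont'
python3 -m crank '[[0,0,0.4,0],[0,0,0,0],[0,0,0,0]]' |egrep 'tcp|cont|gap'
python3 -c "
from h import *
god(.06,-.139,.058)"
```

```text
tcp_pos: [0.5343, 0.0754, 0.0608]
contact_force: [0.8, 0.4, 0.6]
tcp_pos: [0.5361, 0.076, 0.0592]
contact_force: [0.1, 0.0, -0.3]
finger_gap: 0.0002
turn -0.001 shift cm [-0.04 -0.09  0.12] t 30.1 F [ 0.1  0.  -0.3] dispframe mm [  59.6 -138.1] z 59.2
```

```bash
python3 -m crank '[[0.4,0,0,0],[0.4,0,0,0],[0.4,0,0,0],[0.4,0,0,0],[0.4,0,0,0]]'|egrep 'tcp|cont|gap'
python3 -m crank '[[0.4,0,0,0],[0.4,0,0,0],[0.4,0,0,0],[0.4,0,0,0],[0,0,0,0]]'|egrep 'tcp|cont|gap'
python3 -m crank '[[0.3,0,0,0],[0.2,0,0,0],[0,0,0,0]]'|egrep 'tcp|cont|gap'
python3 -c "
from h import *
god(.017,-.139,.058)"
```

```text
tcp_pos: [0.5156, 0.0753, 0.0588]
contact_force: [1.8, -0.6, -0.5]
finger_gap: 0.0006
tcp_pos: [0.4989, 0.0747, 0.0585]
contact_force: [0.7, -1.1, -0.4]
finger_gap: 0.0008
tcp_pos: [0.4944, 0.0745, 0.0585]
contact_force: [-0.3, -0.3, 0.3]
finger_gap: 0.0007
turn -0.000 shift cm [ 0.09 -0.09  0.05] t 31.1 F [-0.3 -0.3  0.3] dispframe mm [  17.9 -138.1] z 58.5
```

```bash
python3 -m crank '[[0.2,0,0,0],[0.1,0,0,0],[0,0,0,0]]'|egrep 'tcp|cont|gap'
python3 -m crank '[[0.2,0,0,0],[0,0,0,0]]'|egrep 'tcp|cont|gap'
python3 -m crank '[[0.2,0,0,0],[0,0,0,0]]'|egrep 'tcp|cont|gap'
python3 -c "
from h import *
god(.017,-.139,.058)"
```

```text
tcp_pos: [0.493, 0.0744, 0.0587]
contact_force: [8.5, 0.3, -5.1]
finger_gap: 0.0002
tcp_pos: [0.4927, 0.0744, 0.059]
contact_force: [15.3, 0.9, -9.7]
finger_gap: 0.0006
tcp_pos: [0.4925, 0.0744, 0.0594]
contact_force: [23.6, 0.4, -18.7]
finger_gap: -0.0
turn -0.001 shift cm [-0.1  -0.09  0.14] t 31.7 F [ 23.6   0.4 -18.7] dispframe mm [  16.  -138.1] z 59.4
```

```bash
python3 -m crank '[[-0.6,0,0,0],[-1,0,0,0],[-1,0,-1,0],[0,0,-2,0],[0,0,-3,0]]' 8.7 >/dev/null
python3 -m crank '[[0,-4,-3,0],[0,-4,-1,0],[0,-4,0,0],[0,-3,0,0],[0,0,0,0]]' >/dev/null
python3 -m crank '[[0,0,0,0],[0,0,0,0]]' |egrep 'tcp|cont|gap'
python3 - <<'E'
from h import *
np.set_printoptions(precision=4,suppress=True)
P=[viewer.read_camera('scene'),viewer.read_camera('top')]
for n,r,x0 in(('big_reel0',.03,[.5138,-.139]),('small_reel0',.022,[.429,-.234])):
  for p in P:
    w=white(p,n)
    if w: print(n,*fit([(p,w['region'])],lambda v:cyl(v,r,.016,.056),x0,[.01,.01]))
k=pt(S,.038,.05);print(k,pt(S,-.038,-.05));go(*k,.034)
cv2.imwrite('pics/c8.png',cv2.resize(P[0]['pixels'][150:290,130:320,::-1],None,fx=4,fy=4,interpolation=cv2.INTER_CUBIC))
E
```

```text
tcp_pos: [0.519, -0.0675, 0.1532]
contact_force: [0.5, -0.4, -0.8]
finger_gap: 0.0725
big_reel0 [ 0.5138 -0.139 ] 1.0
small_reel0 [ 0.4266 -0.2367] 0.07502308402585411
[ 0.5137 -0.1393] [ 0.4293 -0.2323]
turn 0.001 shift cm [ 0.81 -7.18 11.94] t 33.0 F [ 0.1  0.5 -0.1] dispframe mm [  37.2 -280.7] z 153.4
```

View pics/c8.png

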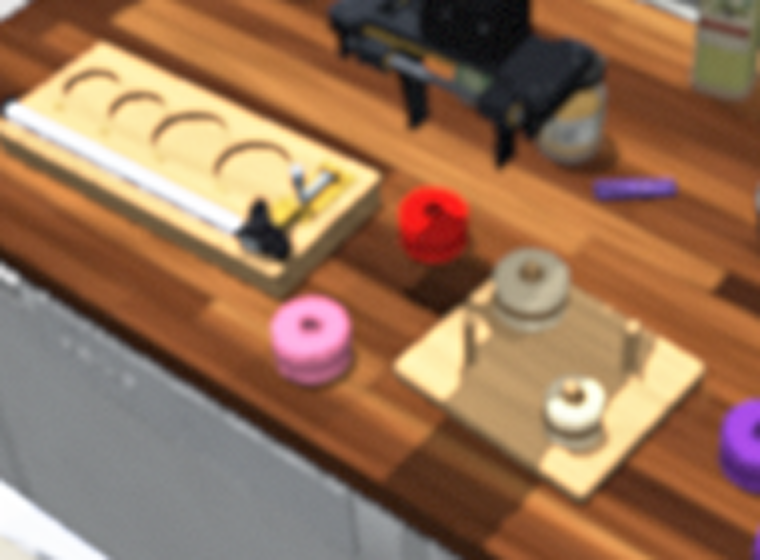

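```bash
python3 -m crank '[[0.4,-3,1,0],[0.4,-3,1,0],[0,-1.2,1,0],[0,0,0,0],[0,0,0,0]]' 8.7|egrep 'tcp|gap'
python3 -m crank '[[0,0,0,0],[0,0,0,0]]' >/dev/null
python3 -c "
from h import *
go(*pt(S,.038,.05),.034)"
```

```text
tcp_pos: [0.5134, -0.1403, 0.1232]
finger_gap: 0.087
turn 0.001 shift cm [ 0.06 -0.04  9.  ] t 33.6 F [-0.1 -0.1 -0.1] dispframe mm [  29.8 -352.1] z 124.0
```

```bash
python3 -m crank '[[0,0,2,0],[0,0,2,0],[0,0,2,0],[0,0,1.5,0],[0,0,1,0]]' |egrep 'tcp|cont'
python3 -m crank '[[0,0,0.5,0],[0,0,0,0],[0,0,0,0]]' |egrep 'tcp|cont'
python3 -m crank '[[0,0,0,0],[0,0,0,0],[0,0,0,0],[0,0,0,0],[0,0,0,0]]' 5|egrep 'tcp|cont|gap|gri'
python3 -m crank '[[0,0,0,0],[0,0,0,0],[0,0,0,0]]'|egrep 'tcp|cont|gap|gri'
```

```text
tcp_pos: [0.5136, -0.139, 0.0374]
contact_force: [-0.2, 0.4, -0.3]
tcp_pos: [0.5142, -0.1401, 0.0341]
contact_force: [0.3, 0.6, 1.0]
tcp_pos: [0.5139, -0.1403, 0.0337]
contact_force: [-0.2, 0.7, 0.1]
finger_gap: 0.0614
gripper_force: 0.3
tcp_pos: [0.5139, -0.1403, 0.0338]
contact_force: [0.2, 1.3, 3.8]
finger_gap: 0.0598
gripper_force: 30.0
```

```bash
python3 -m crank '[[0,0,-1,0],[0,0,-1.5,0],[0,0,-2,0],[0,0,-2,0],[0,0,-2,0]]'|egrep 'cont|gri'
python3 -m crank '[[0,0,-1.5,0],[0,0,-0.5,0],[0,0,0,0],[0,0,0,0]]'|egrep 'tcp|cont|gap|gri'
python3 - <<'E'
from h import *
p=viewer.read_camera('scene');w=white(p,'big_reel0')
if w: print(fit([(p,w['region'])],lambda v:cyl(v,.03,.016+v[2],.056+v[2]),[.514,-.14,.1],[.01,.01,.02]), w['location'])
god(.02,.0085,.14)
E
```

```text
contact_force: [-0.2, -0.2, -1.1]
gripper_force: 30.0
tcp_pos: [0.5135, -0.1402, 0.1381]
contact_force: [-0.0, 0.4, -0.3]
finger_gap: 0.0599
gripper_force: 30.0
(array([ 0.62924761, -0.05752858, -0.03734465]), np.float64(0.13360488798370673)) [260.5, 198.9]
turn -0.001 shift cm [ 0.84 36.18 -0.26] t 35.8 F [-0.6 -0.3 -1.3] dispframe mm [  28.4 -353.3] z 137.4
```

```bash
python3 -m crank '[[0,1.5,0,0],[0,3,0,0],[0,3,0,0],[0,3,0,0],[0,3,0,0]]'|egrep 'gap|gri'
python3 -m crank '[[0,3,0,0],[0,3,0,0],[0,3,0,0],[0,3,0,0],[0,3,0,0]]'|egrep 'gap|gri'
python3 -m crank '[[0.4,3,0,0],[0.4,2.5,0,0],[0,1.2,0,0],[0,0,0,0],[0,0,0,0]]'|egrep 'gap|gri'
python3 -m crank '[[0,0,0,0],[0,0,0,0],[0,0,0,0]]'|egrep 'tcp|gap|gri'
python3 - <<'E'
from h import *
P=[viewer.read_camera('scene'),viewer.read_camera('top')]
p=P[0]
z=env.state()['tcp_pos']
w=white(p,'big_reel0')
if w is None: print([(r['p'],r['location']) for r in cut_out(p,'big_reel0')])
else:
  print(w['location'],fit([(p,w['region'])],lambda v:cyl(v,.03,z[2]-.018,z[2]+.022),z[:2],[.01,.01]))
god(.02,.0085,.04)
cv2.imwrite('pics/c9.png',cv2.resize(p['pixels'][110:230,110:270,::-1],None,fx=5,fy=5,interpolation=cv2.INTER_CUBIC))
E
```

```text
finger_gap: 0.0598
gripper_force: 30.0
finger_gap: 0.0599
gripper_force: 30.0
finger_gap: 0.0597
gripper_force: 30.0
tcp_pos: [0.493, 0.2098, 0.1385]
finger_gap: 0.0601
gripper_force: 30.0
[171.1, 163.5] (array([0.4893089 , 0.21449045]), np.float64(0.40865568747606285))
turn -0.002 shift cm [0.15 1.06 9.86] t 37.5 F [ 0.6  1.2 -0.9] dispframe mm [21.5 -2.1] z 138.6
```

View pics/c9.png

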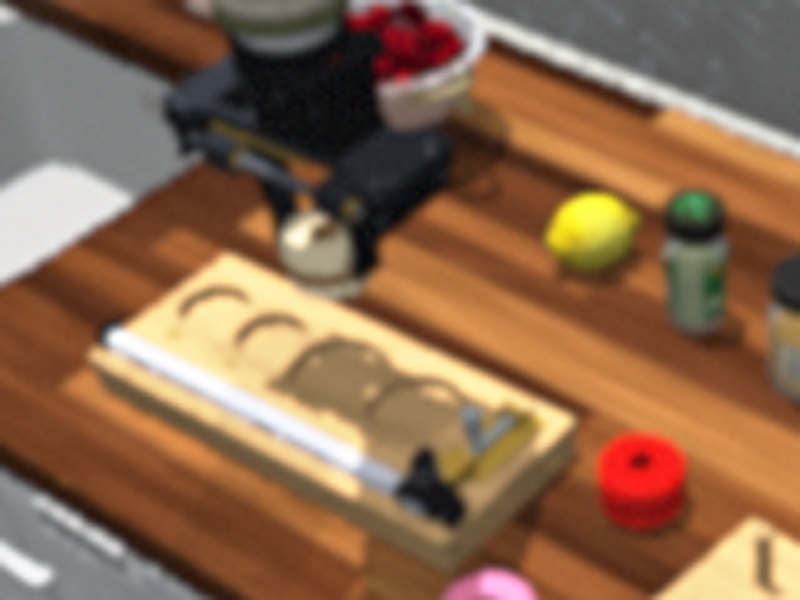

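```bash
python3 -m crank '[[0.1,0.6,0,0],[0.1,0.5,1,0],[0,0,2,0],[0,0,2,0],[0,0,2,0]]'|egrep 'gap|gri'
python3 -m crank '[[0,0,0.6,0],[0,0,0,0],[0,0,0,0],[0,0,0,0],[0,0,0,0]]'|egrep 'cont|gap|gri'
python3 -c "
from h import *
god(.02,.0085,.038)"
```

```text
finger_gap: 0.0599
gripper_force: 30.0
contact_force: [-0.6, 1.2, -0.6]
finger_gap: 0.0602
gripper_force: 30.0
turn -0.001 shift cm [ 0.   -0.15  2.57] t 38.3 F [-0.6  1.2 -0.6] dispframe mm [20. 10.] z 63.7
```

```bash
python3 -m crank '[[0,-0.15,0.6,0],[0,0,0.6,0],[0,0,0.4,0],[0,0,0.3,0],[0,0,0,0]]'|egrep 'cont|gap|tcp'
python3 -m crank '[[0,0,0.3,0],[0,0,0.2,0],[0,0,0.1,0],[0,0,0,0]]'|egrep 'cont|gap|tcp'
python3 -c "
from h import *
god(.02,.0085,.038)"
```

```text
tcp_pos: [0.4898, 0.2203, 0.0426]
contact_force: [-0.1, 0.0, -1.9]
finger_gap: 0.0601
tcp_pos: [0.4903, 0.2206, 0.0378]
contact_force: [-1.6, -0.6, 3.1]
finger_gap: 0.0599
turn -0.001 shift cm [-0.07  0.04 -0.02] t 39.0 F [-1.6 -0.6  3.1] dispframe mm [19.3  8.1] z 37.8
```

```bash
python3 -m crank '[[0,0,0,0],[0,0,0,0],[0,0,0,0]]' 6.6|egrep 'cont|gap|tcp'
python3 -m crank '[[0,0,0,0],[0,0,0,0]]' 7.4|egrep 'cont|gap|tcp'
python3 -m crank '[[0,0,-1,0],[0,0,-2,0],[0,0,-3,0],[0,0,-3,0],[0,0,-2,0]]'|egrep 'tcp'
python3 -m crank '[[0,-3,0,0],[0,-4,0,0],[0,-4,0,0],[0,-4,0,0],[0,-4,0,0]]'|egrep 'tcp'
python3 -m crank '[[0,-4,0,0],[0,-4,0,0],[0,-4,0,0],[0,0,0,0],[0,0,0,0]]'|egrep 'tcp'
python3 - <<'E'
from h import *
P=[viewer.read_camera('scene'),viewer.read_camera('top')]
for p in P:
    w=white(p,'big_reel0')
    if w: f=fit([(p,w['region'])],lambda v:cyl(v,.03,.032,.060),pt(D,.02,.0085),[.01,.01]);print('big',f,todisp(f[0]))
    w=white(p,'small_reel0')
    if w: f=fit([(p,w['region'])],lambda v:cyl(v,.022,.016,.056),[.429,-.233],[.01,.01]);print('small',f)
go(*pt(S,-.038,-.05),.034)
p=P[0]
cv2.imwrite('pics/c10.png',cv2.resize(p['pixels'][130:290,130:320,::-1],None,fx=3.7,fy=3.7,interpolation=cv2.INTER_CUBIC))
E
```

```text
tcp_pos: [0.4905, 0.2206, 0.0376]
contact_force: [1.2, -0.2, -0.3]
finger_gap: 0.0654
tcp_pos: [0.4904, 0.2206, 0.0375]
contact_force: [0.5, 0.5, -0.6]
finger_gap: 0.0713
tcp_pos: [0.4911, 0.2207, 0.1511]
tcp_pos: [0.4972, 0.0288, 0.1485]
tcp_pos: [0.5017, -0.0919, 0.1483]
big (array([0.48451063, 0.21819383]), np.float64(0.07390084190832558)) [0.01344282 0.00589002]
small (array([ 0.43168237, -0.2359169 ]), np.float64(0.2299287410926366))
small (array([ 0.42924023, -0.23636752]), np.float64(0.12489660876757647))
turn 0.002 shift cm [  7.81 -14.15  11.36] t 41.0 F [-0.1  0.4  0.2] dispframe mm [  19.3 -300.7] z 147.6
```

View pics/c10.png

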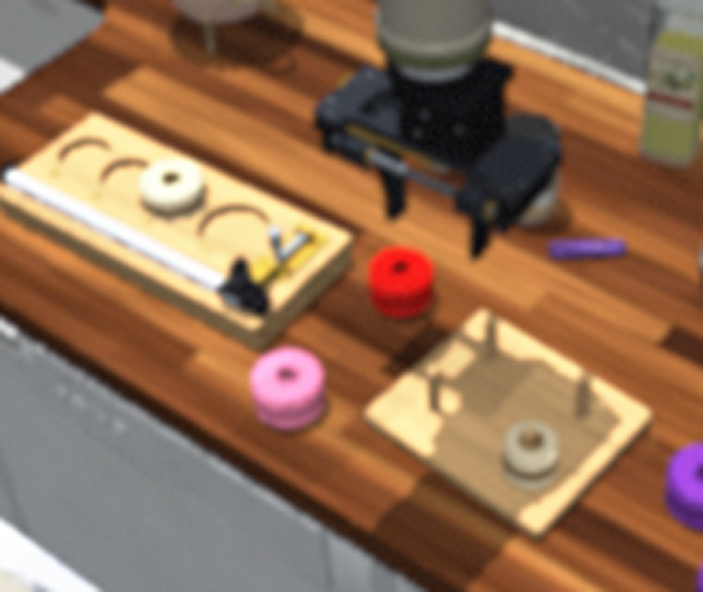

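```bash
python3 -m crank '[[2,-3.5,0.5,0],[2,-3.5,0.5,0],[2,-3.5,1,0],[1.8,-3.5,1,0],[0,-0.2,0,0]]' 7.6|egrep 'tcp|gap'
python3 -m crank '[[0,0,0,0],[0,0,0,0],[0,0,0,0]]' >/dev/null
python3 -c "
from h import *
go(.4295,-.2335,.034)"
```

```text
tcp_pos: [0.4247, -0.2396, 0.1164]
finger_gap: 0.0757
turn 0.002 shift cm [ 0.07 -0.09  8.37] t 41.7 F [0.2 0.3 0.3] dispframe mm [ -57.9 -442.5] z 117.7
```

```bash
python3 -m crank '[[0.1,-0.1,2,0],[0,0,2,0],[0,0,2,0],[0,0,1.4,0],[0,0,0.7,0]]' |egrep 'tcp|cont'
python3 -m crank '[[0,0,0.3,0],[0,0,0,0],[0,0,0,0]]' |egrep 'tcp|cont'
python3 -m crank '[[0,0,0,0],[0,0,0,0],[0,0,0,0],[0,0,0,0],[0,0,0,0]]' 3.5|egrep 'gap|gri'
python3 -m crank '[[0,0,0,0],[0,0,0,0],[0,0,0,0]]'|egrep 'tcp|cont|gap|gri'
```

```text
tcp_pos: [0.4282, -0.2332, 0.0349]
contact_force: [-0.7, -0.5, 0.0]
tcp_pos: [0.4289, -0.2349, 0.0342]
contact_force: [0.5, 0.1, 0.7]
finger_gap: 0.0505
gripper_force: 0.0
tcp_pos: [0.4283, -0.2351, 0.0336]
contact_force: [-0.5, -0.2, 2.3]
finger_gap: 0.0435
gripper_force: 30.0
```

```bash
python3 -m crank '[[0,0,-1,0],[0,0,-1.5,0],[0,0,-2,0],[0,0,-2,0],[0,0,-2,0]]'|egrep 'cont|gri'
python3 -m crank '[[0,0,-1.5,0],[0,0,-0.5,0],[0,0,0,0],[0,0,0,0]]'|egrep 'tcp|cont|gap|gri'
python3 -c "
from h import *
god(.02,.1315,.14)"
```

```text
contact_force: [-0.2, 0.5, -0.1]
gripper_force: 30.0
tcp_pos: [0.428, -0.2349, 0.1382]
contact_force: [0.1, -0.2, -0.5]
finger_gap: 0.0437
gripper_force: 30.0
turn -0.000 shift cm [-8.01 57.62 -0.18] t 43.8 F [ 0.1 -0.2 -0.5] dispframe mm [ -60.1 -444.7] z 138.2
```

```bash
python3 -m crank '[[-0.4,1.5,0,0],[-0.8,3,0,0],[-0.8,3,0,0],[-0.8,3,0,0],[-0.8,3,0,0]]'|egrep 'gap|gri'
python3 -m crank '[[-0.8,3,0,0],[-0.8,3,0,0],[-0.8,3,0,0],[-0.8,3,0,0],[-0.8,3,0,0]]'|egrep 'gap|gri'
python3 -m crank '[[-0.4,3,0,0],[0,3,0,0],[0,3,0,0],[0,3,0,0],[0,3,0,0]]'|egrep 'gap|gri'
python3 -m crank '[[0,3,0,0],[0,3,0,0],[0,3,0,0],[0,2.5,0,0],[0,1.3,0,0]]'|egrep 'gap|gri'
python3 -m crank '[[0,0,0,0],[0,0,0,0],[0,0,0,0],[0,0,0,0]]'|egrep 'tcp|gap|gri'
python3 - <<'E'
from h import *
P=[viewer.read_camera('scene'),viewer.read_camera('top')]
god(.02,.1315,.038)
for p in P:
    w=white(p,'big_reel0')
    if w: f=fit([(p,w['region'])],lambda v:cyl(v,.03,.032,.060),pt(D,.02,.0085),[.01,.01]);print('big',f,todisp(f[0]))
p=P[0]
cv2.imwrite('pics/c11.png',cv2.resize(p['pixels'][110:230,110:240,::-1],None,fx=4.5,fy=4.5,interpolation=cv2.INTER_CUBIC))
E
```

```text
finger_gap: 0.0437
gripper_force: 30.0
finger_gap: 0.0435
gripper_force: 30.0
finger_gap: 0.0436
gripper_force: 30.0
finger_gap: 0.0435
gripper_force: 30.0
tcp_pos: [0.4878, 0.3286, 0.1384]
finger_gap: 0.0435
gripper_force: 30.0
turn -0.002 shift cm [ 0.08  1.48 10.07] t 45.9 F [0.7 0.1 0.5] dispframe mm [ 20.8 116.7] z 138.7
big (array([0.48521986, 0.21651938]), np.float64(0.06543180178012986)) [0.01408826 0.00418997]
big (array([0.48886395, 0.22011329]), np.float64(0.1707317073170732)) [0.01786557 0.00764359]
```

View pics/c11.png

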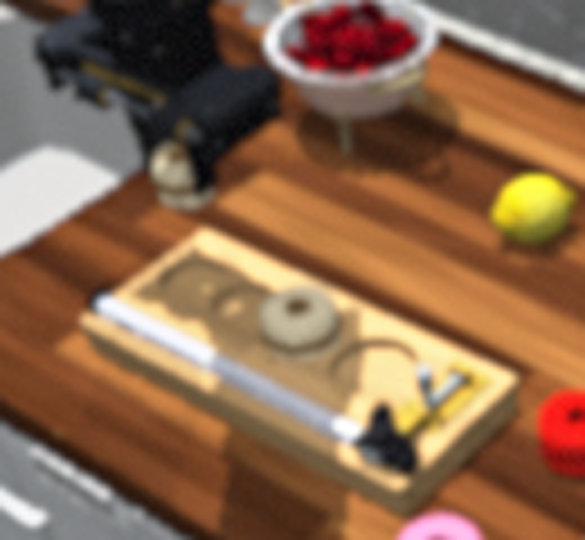

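```bash
python3 -m crank '[[0.1,0.7,0,0],[0.1,0.7,1,0],[0,0,2,0],[0,0,2,0],[0,0,2,0]]'|egrep 'gap|gri'
python3 -m crank '[[0,0,0.6,0],[0,0,0,0],[0,0,0,0],[0,0,0,0],[0,0,0,0]]'|egrep 'cont|gap|gri'
python3 -c "
from h import *
god(.0193,.1315,.038)"
```

```text
finger_gap: 0.0432
gripper_force: 30.0
contact_force: [0.5, 0.2, 0.2]
finger_gap: 0.0435
gripper_force: 30.0
turn -0.001 shift cm [-0.02 -0.11  2.58] t 46.8 F [0.5 0.2 0.2] dispframe mm [ 19.1 132.6] z 63.8
```

```bash
python3 -m crank '[[0,-0.1,0.6,0],[0,0,0.6,0],[0,0,0.4,0],[0,0,0.3,0],[0,0,0,0]]'|egrep 'cont|gap|tcp'
python3 -m crank '[[0,0,0.3,0],[0,0,0.2,0],[0,0,0.1,0],[0,0,0,0]]'|egrep 'cont|gap|tcp'
python3 -c "
from h import *
god(.0193,.1315,.038)"
```

```text
tcp_pos: [0.4843, 0.3431, 0.0426]
contact_force: [0.4, 0.3, -0.7]
finger_gap: 0.0433
tcp_pos: [0.4848, 0.3434, 0.0377]
contact_force: [-0.0, -0.5, 1.6]
finger_gap: 0.0439
turn -0.001 shift cm [-0.09  0.05 -0.03] t 47.5 F [-0.  -0.5  1.6] dispframe mm [ 18.4 131. ] z 37.7
```

```bash
python3 -m crank '[[0,0,0,0],[0,0,0,0],[0,0,0,0]]' 5|egrep 'cont|gap'
python3 -m crank '[[0,0,0,0],[0,0,0,0]]' 5.8|egrep 'cont|gap|tcp'
python3 -m crank '[[0,0,-1,0],[0,0,-2,0],[0,0,-3,0],[0,0,-4,0],[0,0,-4,0]]'|egrep 'tcp'
python3 -m crank '[[0,3,0,0],[0,4,0,0],[0,4,0,0],[0,4,0,0],[0,4,0,0]]'|egrep 'tcp'
python3 -m crank '[[2,2,0,0],[2,0,0,0],[2,0,0,0],[0,0,0,0],[0,0,0,0]]'|egrep 'tcp'
python3 -m crank '[[0,0,0,0],[0,0,0,0],[0,0,0,0]]'|egrep 'tcp|cont'
python3 - <<'E'
from h import *
P=[viewer.read_camera('scene'),viewer.read_camera('top')]
for p in P:
  for n,r,y in(('big_reel0',.03,.0085),('small_reel0',.022,.1315)):
    w=white(p,n)
    if w: f=fit([(p,w['region'])],lambda v:cyl(v,r,.032,.060),pt(D,.02,y),[.01,.01]);print(n,f[1],todisp(f[0]))
a=[cv2.resize(q,None,fx=4,fy=4,interpolation=cv2.INTER_CUBIC)[:,:,::-1] for q in (P[0]['pixels'][150:240,125:225],P[1]['pixels'][170:260,125:225])]
cv2.imwrite('pics/c12.png',np.hstack(a))
E
```

```text
contact_force: [0.4, -0.2, 0.3]
finger_gap: 0.0496
tcp_pos: [0.4847, 0.3434, 0.0376]
contact_force: [0.0, -0.3, -0.7]
finger_gap: 0.0551
tcp_pos: [0.4843, 0.3428, 0.1794]
tcp_pos: [0.4773, 0.5351, 0.1787]
tcp_pos: [0.416, 0.5516, 0.1785]
tcp_pos: [0.4181, 0.5504, 0.1777]
contact_force: [-0.6, 0.1, 0.8]
big_reel0 0.16911764705882348 [0.01332932 0.00410296]
big_reel0 0.07703081232492992 [0.01775491 0.00762236]
small_reel0 0.11320015667841754 [0.01933606 0.13021745]
```

View pics/c12.png

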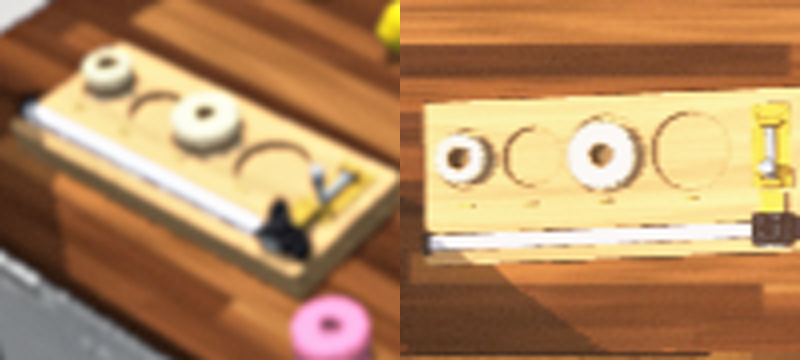

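```bash
python3 -c "
from bench import env
print(env.hand_in())"
```

```text
the job is handed in; nothing more can be done
None
```

The job is handed in, with no verdict returned. I drew the bolt, slid the carriage to the bolt end, the far end and back, then shot the bolt home into the keeper. The two reels on the stand, one big and one small, then went into a big well and a small well. The last pictures show both reels seated, the carriage parked and the bolt shot.

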